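# Open the steamer with a table knife and twist out the dish with the tomato

### The job

The tomato in the steamer is ready for peeling. The clear lid is hot, so keep the gripper off it: take the table knife, put its blade under the lid's lip and lever the lid up until it falls fully open, then lay the knife back down on the worktop. Take the dish by its handle, turn it a quarter turn in place so that its lugs come to the two notches, lift it straight out and finish by holding it, still turned and level, about a hand's breadth above the steamer to drip, with the tomato resting in the middle of the dish all the while; leave everything else where it stands.

Things in the scene. Friction and masses are not known exactly. Their poses are not given: they have to be found in the camera images.
- steamer: white round table-top steamer, fixed; drum 158 mm across, 65 mm high; origin at the centre of its underside, z up. -x points from the centre to the lid's lip, +x to the hinge. Inside, a deck 40 mm above the origin with a 3.5 mm high collar (inner radius 32 mm) locates the dish's foot. A steel ring in the mouth (inner radius 55 mm, 60 to 64 mm above the origin) overlaps the dish's lugs
- notch (a point): middle of one of the ring's two notches, 61 mm from the steamer's centre along its +y, at the ring's top; the other faces it at -y. Each is 60 degrees wide. Only here can the lugs pass upwards: when the dish's x axis is within 0.3 rad of the steamer's y axis (the turn may go either way)
- lid (a joint): the clear dome lid's hinge: 0 closed (start), grows as the lip end rises, 2.0 rad fully open against its stop. 200 g; needs about 1.2 N upwards at the lip; falls shut below about 0.9 rad, falls open by itself beyond 1.3 rad. Closed, the dome stands 141 mm high; open it leans back beyond the hinge, its top 245 mm above the worktop
- lid_lip (a point): middle of the outer edge of the lid's grey lip, on its underside; the lip is 46 mm wide, 4 mm thick and stands out 30 mm from the drum along the steamer's -x, 66 mm above the worktop when closed, with free air below it. It moves with the lid
- lid_hinge (a point): on the hinge axis (along the steamer's y), 86 mm from the steamer's centre along its +x and 66 mm above the worktop
- knife: table knife lying flat on the worktop: black handle 104 x 17 x 16 mm, steel blade 19 mm wide, 3 mm thick; 80 g. Origin in the middle of the handle, mid thickness; x points along the knife to the tip, z up. The blade lies at the handle's mid thickness, 7 mm off the worktop. It balances about 11 mm in front of the origin
- knife_tip (a point): rounded tip of the knife's blade, 149.5 mm from the knife's origin along its x
- dish: round steel dish, 104 mm across, 24 mm high, 160 g; origin at the centre of its underside, z up. Its floor is a 10 degree cone falling to the middle. An arched wire handle spans it along x. Under each end of the handle a lug (20 mm wide, 14 to 18 mm up) stands out to 62 mm from the centre. At the start x lies roughly along the steamer's x; the ring holds the lugs down (2.5 mm of play)
- dish_grip (a point): centre of the black grip sleeve at the top of the dish's handle, 80 mm above the dish's origin; sleeve 44 mm along the dish's x, 12 mm wide along its y, 12 mm high; 36 mm of free height between it and the tomato's top
- tomato: round cocktail tomato, 34 mm across, 22 g, lying loose in the middle of the dish; origin at its centre, 25 mm above the dish's origin
- table_fork: table fork, 196 mm, lying on the worktop; not to be moved
- salt_shaker: salt shaker 44 mm across, 90 mm high, standing on the worktop; not to be moved
- onion_half: half an onion, 68 x 89 x 41 mm, on the white cutting board; not to be moved

How it is judged (in metres and radians):
On the way, in this order (a step that is already met when the one before it is completed fails the run):
1. the lid is being levered up by the knife (contact force between knife and lid above 0.1 N and value of joint lid above 0.15 rad), for 0.1 s.
2. the lid has fallen fully open (value of joint lid above 1.8 rad), for 0.2 s.
3. the knife lies on the worktop, let go (height (world z) of knife below 0.02 m and contact force between the fingers and knife below 0.05 N), for 0.2 s.
4. the dish is turned a quarter turn in its seat (angle between the x axis of dish and the x axis of steamer, either way round above 1.2 rad and z of dish in the frame of steamer below 0.046 m and horizontal distance between dish and steamer below 0.006 m), for 0.1 s.
5. the dish is lifted out (z of dish in the frame of steamer above 0.09 m), for 0.1 s.
At the end, for the whole second after the job is handed in: The gripper holds the dish at rest over the steamer (centre within 50 mm), underside 100 to 250 mm up, tilted under 0.1 rad, still turned over 1.2 rad, touching nothing else; the tomato is within 12 mm of its middle; the lid is open beyond 1.8 rad; the knife lies on the worktop (z of dish in the frame of steamer between 0.1 and 0.25 m and horizontal distance between dish and steamer below 0.05 m and angle between the x axis of dish and the x axis of steamer, either way round above 1.2 rad and angle between dish's own z axis and vertical below 0.1 rad and horizontal distance between tomato and dish below 0.012 m and z of tomato in the frame of dish below 0.03 m and linear speed of each of dish, tomato, knife below 0.02 m/s and contact force between the fingers and dish above 1 N and contact force between steamer and dish below 0.05 N and value of joint lid above 1.8 rad and height (world z) of knife below 0.02 m); the arm keeps its last pose, push and grip.
It fails at once if the tomato left the middle of the dish (over 20 mm) (horizontal distance between tomato and dish above 0.02 m).
It fails at once if the gripper or arm pressed on the hot lid (contact force between any of the fingers, the arm and lid above 1 N).
It fails at once if the gripper touched the tomato (contact force between the fingers and tomato above 0.5 N).
It fails at once if the dish was tilted by more than 0.2 rad (angle between dish's own z axis and vertical above 0.2 rad).
It fails at once if another thing was displaced by more than 30 mm (distance of any of table_fork, salt_shaker, onion_half from where it was at the start of the episode above 0.03 m).
It also fails if it takes over 64 s, if anything falls off the work surface, if the arm or the gripper's body presses on something with over 40 N, if the wrist force passes 120 N, or if a joint passes its speed limit or range.

### The arm

A 6-joint arm with a two-finger parallel gripper is mounted at the origin on a cart in front of the work surface, level with it; the furniture and walls round the work are solid. World frame = base frame: x ahead of the robot, y to its left, z up, the work surface at z = 0. Lengths are in m, angles in degrees, forces in N, time in s.
With the tool pointing down it reaches from about 0.325 to 0.775 m from the base axis. Payload 5.5 kg.
Tool frame: the origin (TCP) lies at the centre of the arm's flange, where the gripper is bolted on; the fingertips stand 182 mm ahead of it and the grasp point (between the pads) lies 163 mm ahead of it (r.hold_point_z is the distance from the TCP to the grasp point, in m); z points along the fingers, y is the line along which they close (so a half turn about z gives the same grasp; the last joint's range is limited). The gripper opens to 88 mm and grips with 3 to 60 N. Pads are 20 mm wide; open, the fingers measure 115 mm over their backs; the gripper's body (75 mm by 178 mm) begins 61 mm behind the grasp point.
Start: joints at [-69.139, 5.22, 70.514, -0, 104.267, -3.249], TCP at [0.245, -0.548, 0.405] pointing down, gripper open.
Joint ranges: [-164.24, 164.24], [-49.07, 125.15], [9.68, 141.18], [-86.29, 266.29], [3.28, 154.24], [-151.56, 151.56]. Speed limits (degrees/s): [147.25, 147.25, 172.46, 180, 180, 180].

### API

Orientations are given as [roll, pitch, yaw] about the fixed x, y, z axes, in that order (R = Rz(yaw) Ry(pitch) Rx(roll)).
In Python, from cell import r gives the robot as it stands. Calls block until the motion is done:
- r.move_ptp(position, orientation): joint-space move of the TCP to a pose.
- r.move_l(position, ori=None, feed=0.15, stop_force=None): straight line of the TCP; ori=None keeps the orientation; feed is the mean speed in m/s. With stop_force (N) it stops when the force on the tool has changed by that much, and returns True; else False.
- r.goto_joints(angles): joint-space move.
- r.grip(opening, squeeze=None): finger opening in m; squeeze is the grip in N (None keeps the last); returns when the fingers have stopped.
- r.dwell(seconds).
- r.ik(position, orientation): joint angles nearest the present ones, or None.
- r.get_state(): the state.
- r.grab_frame(name): name is "side" or "top" or "wrist"; returns (picture, depth): 384x512x3 uint8, red, green, blue; 384x512 float32, m along the optical axis (not along the pixel's ray), 0 where there is no reading.
- r.camera_params(name): a dict with "vfov" (degrees; the focal length in pixels is half the picture's height over the tangent of half this angle, whatever the lens; pixels are square), "cx", "cy" (the principal point, pixels), "R" (3x3) and "t" (3): a world point X has camera coordinates R X + t. Camera axes: x right, y down, z forward; pixel columns grow to the right and rows downward; lengths in m; the calibration is good to about 2 mm. A picture is of the moment at which its call begins: read the wrist's pose just before it. camera_params takes no time and is no camera call; for the wrist camera it gives the pose at the moment of the call.
A pose or a line that the arm cannot do raises r.Unreachable and nothing moves.
- r.sign_off(): hands the job in; it is judged then, once.
Trained networks look in the newest picture that a camera, given by its name, has taken for a name from the list of things; names that differ only in an ending like _2 or _b are one class to them, and where a whole thing is asked for, a point or a joint stands for the part that bears it (a point fixed in the world has none). Each returns a list of dicts, best first, with "p" (0 to 1); they miss things now and then, are a little off and sometimes report something else, mostly with a low value. They report only what shows in the picture. A call takes as long as a camera call.
- r.trace(name, camera): "pixels" (384x512 bool, what is visible of it) and "position" ([column, row] as shares, 0 to 1, of the picture: columns of its width, rows of its height, amid what is visible of it).
- r.spot_point(name, camera): "position" ([column, row] as shares, 0 to 1, of the picture: columns of its width, rows of its height: a listed point, or the origin of a listed thing).
The state is a dict: "t": time; "q": joint angles; "dq": joint speeds; "tau": joint torques, N m; "ee_pos": TCP position; "orientation": TCP orientation; "wrist_force": force on the tool from outside, world axes, zero at the start; "ft_torque": the same for the moment, N m; "gripper_width": finger opening in m; "grasp_force": force on a finger pad.
Only numpy, scipy, OpenCV 4.12 (cv2) and the standard library are available. Lean on these libraries where they do the work, as an engineer would, in place of code of your own. Each camera call takes 0.05 s, during which the arm holds its last target. There are 200 camera calls.

## Working session

There is one attempt and no reset: what is moved stays moved. The work goes in short steps, each a Python script; the robot and the scene stay as the last script left them, time stands still between calls to the robot, and variables do not carry over. Pictures are saved under pics/ and viewed, at most 10 in all, crops included, and the job is handed in when it is done.

```bash
ls; mkdir -p pics
cat > h.py <<'E'
import numpy as np, cv2
from cell import r
def cam(name):
    c=r.camera_params(name); f=192/np.tan(np.radians(c["vfov"])/2)
    return f,c["cx"],c["cy"],np.array(c["R"]),np.array(c["t"])
def ray(name,u,v):
    f,cx,cy,R,t=cam(name); d=R.T@np.array([(u-cx)/f,(v-cy)/f,1]); return -R.T@t,d
def at_z(name,u,v,z):
    o,d=ray(name,u,v); return o+d*(z-o[2])/d[2]
def at_d(name,u,v,depth):
    o,d=ray(name,u,v); return o+d*depth
def proj(name,X):
    f,cx,cy,R,t=cam(name); p=R@np.array(X)+t; return p[:2]/p[2]*f+[cx,cy]
def spot(n,c):
    return [(np.array(s["position"])*[512,384],round(s["p"],2)) for s in r.spot_point(n,c)]
E
python3 - <<'E'
from h import *
np.set_printoptions(precision=4,suppress=True)
fr={}
for c in("top","side"):
    im,d=r.grab_frame(c); fr[c]=im; cv2.imwrite(f"pics/{c}0.png",im[:,:,::-1]); np.save(f"pics/{c}0d.npy",d)
    print(c,cam(c)[3:],-cam(c)[3].T@cam(c)[4])
    for n in["steamer","notch","lid_lip","lid_hinge","knife","knife_tip","dish","dish_grip","tomato","table_fork","salt_shaker","onion_half"]:
        for px,p in spot(n,c)[:2]:
            u,v=np.clip(px.astype(int),0,[511,383]); print(n,px,p,at_d(c,*px,d[v,u]))
print(r.get_state())
E
```

```text
pics
top (array([[ 0.0927, -0.9957,  0.0018],
       [-0.969 , -0.0906, -0.2299],
       [ 0.2291,  0.0195, -0.9732]]), array([-0.1082,  0.5498,  1.4568])) [ 0.2091 -0.0864  1.5444]
steamer [257.0752 218.9184] 0.65 [ 0.4556 -0.0737  0.1425]
notch [222.4128 220.608 ] 0.6 [0.4627 0.0441 0.0068]
lid_lip [223.1808 218.6112] 0.91 [ 0.471   0.0428 -0.0004]
lid_hinge [285.2864 210.8928] 0.62 [ 0.5032 -0.1625  0.071 ]
knife [154.112  205.0176] 0.6 [0.4946 0.2824 0.0069]
knife_tip [193.792  204.7104] 0.72 [0.5085 0.1476 0.0062]
tomato [257.6896 217.6896] 0.24 [ 0.4608 -0.0752  0.1358]
table_fork [119.9104 221.2992] 0.79 [ 0.4299  0.3939 -0.0066]
salt_shaker [121.4976 220.416 ] 0.56 [0.4293 0.3803 0.0218]
salt_shaker [212.5824 169.4976] 0.53 [0.6266 0.0926 0.0501]
onion_half [380.7232 233.7024] 0.87 [ 0.4623 -0.4837  0.0395]
side (array([[ 0.352 , -0.9359, -0.0149],
       [-0.438 , -0.1506, -0.8863],
       [ 0.8272,  0.3185, -0.4629]]), array([-0.2388,  0.3168,  1.2505])) [-0.8116 -0.574   0.8561]
steamer [254.976  220.9152] 0.76 [ 0.4113 -0.1076  0.046 ]
lid_lip [223.0784 202.9824] 0.82 [0.
[... 281 characters left out ...]
8] 0.2 [0.5344 0.1417 0.0002]
table_fork [131.9936 206.4   ] 0.54 [0.424  0.38   0.0017]
salt_shaker [226.816  194.3808] 0.74 [ 0.626   0.0881 -0.    ]
onion_half [379.392  241.4976] 0.74 [ 0.4467 -0.5038  0.0317]
{'t': 1.3, 'q': array([-69.1393,   5.2199,  70.5133,  -0.0014, 104.2659,  -3.248 ]), 'dq': array([ 0.0666, -0.051 , -0.1186,  0.0051,  0.0158, -0.0021]), 'tau': array([ -0.0004, -44.6189, -40.6506,   0.0699,   0.0195,   0.    ]), 'ee_pos': array([ 0.2451, -0.5477,  0.4046]), 'orientation': array([179.9991,   0.0014,  24.1083]), 'wrist_force': array([-0.1913,  0.0021, -0.0475]), 'ft_torque': array([ 0.0095,  0.0845, -0.0313]), 'grasp_force': 0.0, 'gripper_width': 0.0878406394779797}
```

Run:
```python
import cv2,numpy as np
a=cv2.imread("pics/top0.png")[130:290,90:410];b=cv2.imread("pics/side0.png")[130:290,90:410]
cv2.imwrite("pics/c0.png",cv2.resize(np.vstack([a,b]),None,fx=1.87,fy=1.87,interpolation=cv2.INTER_CUBIC))
```

```text
(no output)
```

View pics/c0.png

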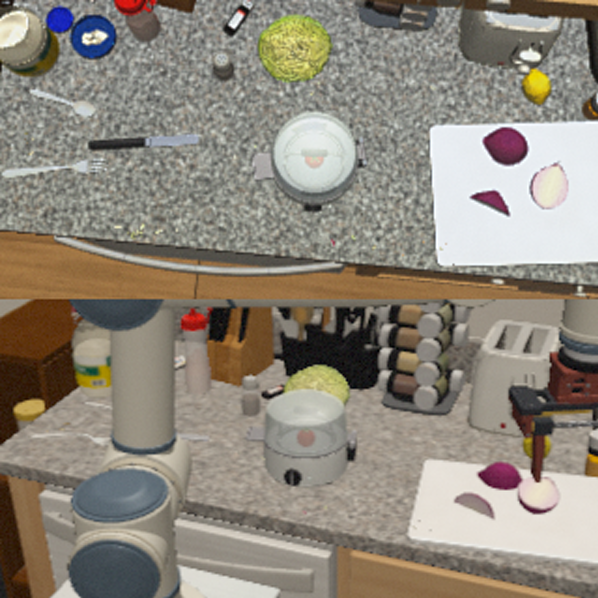

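The knife lies to the left of the steamer (crop about 145,142) with its tip towards it. The lip is on the steamer's left (262,165), so steamer −x ≈ world +y, and the hinge is on the right. Next I'll look from nearer with the wrist camera.

Run:
```python
from h import *
np.set_printoptions(precision=4,suppress=True)
for n,px,z in[("lip",(223.2,218.6),.066),("hinge",(285.3,210.9),.066)]: print(n,at_z("top",*px,z))
for yaw in (0,180,-90,90): print(yaw,r.ik([.49,.23,.171],[180,0,yaw]))
def look(p,yaw,tag,names):
    r.move_ptp(p,[180,0,yaw]); r.dwell(.3)
    im,d=r.grab_frame("wrist"); cv2.imwrite(f"pics/{tag}.png",im[:,:,::-1])
    f,cx,cy,R,t=cam("wrist"); print(tag,"cam",-R.T@t,R[2])
    for n,z in names.items():
        for px,p_ in spot(n,"wrist")[:2]:
            u,v=np.clip(px.astype(int),0,[511,383]); print(n,px,p_,"z:",at_z("wrist",*px,z),"d:",at_d("wrist",*px,d[v,u]))
look([.43,.17,.40],0,"w1",{"knife":.007,"knife_tip":.007,"lid_lip":.066,"lid_hinge":.066,"steamer":0})
look([.42,-.05,.45],0,"w2",{"knife_tip":.007,"lid_lip":.066,"lid_hinge":.066,"notch":.064,"steamer":0,"dish_grip":.12,"dish":.04})
a=np.hstack([cv2.imread("pics/w1.png"),cv2.imread("pics/w2.png")])
cv2.imwrite("pics/c1.png",cv2.resize(a,(800,300),interpolation=cv2.INTER_AREA))
```

```text
lip [0.4598 0.0372 0.066 ]
hinge [ 0.5041 -0.1628  0.066 ]
0 [ 21.5435   1.0261  98.865   -0.      80.1089 111.5435]
180 [ 21.5435   1.0261  98.865    0.      80.1089 -68.4565]
-90 None
90 [21.5435  1.0261 98.865  -0.     80.1089 21.5435]
w1 cam [0.5046 0.1698 0.3796] [-0.2724 -0.0016 -0.9622]
knife [165.2224 128.7168] 0.75 z: [0.4895 0.2837 0.007 ] d: [0.4899 0.281  0.0157]
knife_tip [274.2784 111.0144] 0.56 z: [0.5118 0.1405 0.007 ] d: [0.5117 0.1408 0.0105]
lid_lip [376.6784 158.5152] 0.9 z: [0.4586 0.027  0.066 ] d: [0.459  0.0283 0.0687]
steamer [435.9168 129.1008] 0.66 z: [ 0.4885 -0.0779  0.    ] d: [ 0.4932 -0.0054  0.111 ]
w2 cam [ 0.4946 -0.0492  0.4293] [-0.2728 -0.0019 -0.9621]
knife_tip [120.8832 104.2944] 0.95 z: [0.5119 0.1414 0.007 ] d: [0.5118 0.1407 0.0086]
lid_lip [194.2016 145.1136] 0.67 z: [0.4589 0.0255 0.066 ] d: [0.4594 0.0245 0.0707]
lid_hinge [340.48   108.5184] 0.59 z: [ 0.5046 -0.1618  0.066 ] d: [ 0.5029 -0.1422  0.1294]
lid_hinge [122.88   104.7936] 0.3 z: [0.509  0.1121 0.066 ] d: [0.5113 0.1373 0.0092]
steamer [273.2032 120.8832] 0.73 z: [ 0.4886 -0.0824  0.    ] d: [ 0.4905 -0.0718  0.1399]
dish_grip [338.8928 108.096 ] 0.72 z: [ 0.5035 -0.1437  0.12  ] d: [ 0.5032 -0.1406  0.1304]
```

View pics/c1.png

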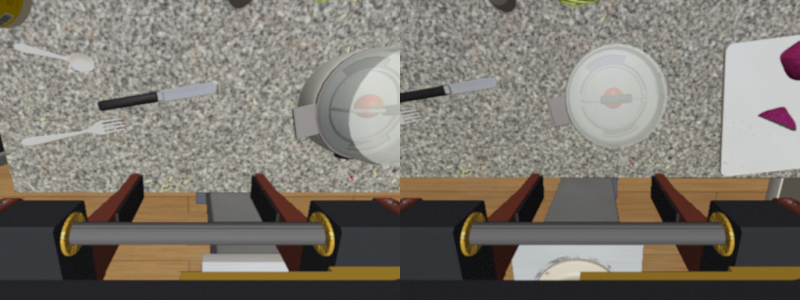

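The second view puts the lip at (195,145) px in full resolution. The hinge-to-lip distance comes out at 194 mm against 195 mm given, and the lip's top is at z≈70 mm, so the steamer pose is trustworthy. Next I'll refine the knife from near and grasp it.

```bash
cat >> h.py <<'E'
np.set_printoptions(precision=4,suppress=True)
H=np.array([.5045,-.162]); L=np.array([.4588,.0265])
U=(H-L)/np.linalg.norm(H-L); S=H-.086*U          # steamer +x, centre
E
python3 - <<'E'
from h import *
r.grip(.05,20)
r.move_ptp([.493,.16,.38],[180,0,98.9]); r.dwell(.3)
im,d=r.grab_frame("wrist"); cv2.imwrite("pics/w3.png",im[:,:,::-1])
T=r.trace("knife","wrist"); m=T[0]["pixels"]; print(T[0]["p"],m.sum())
v,u=np.nonzero(m)
P=np.array([at_z("wrist",a,b,.009)[:2] for a,b in zip(u,v)])
rect=cv2.minAreaRect((P*1000).astype(np.float32)); print(rect)
c=P.mean(0); w,V=np.linalg.eigh(np.cov((P-c).T)); k=V[:,1]*(-np.sign(V[1,1]))
s=(P-c)@k; print("dir",k,"ends",c+k*s.min(),c+k*s.max(),"len",np.ptp(s))
o=c+k*(s.max()-.1495); print("origin",o,"yaw",np.degrees(np.arctan2(k[1],k[0])))
for n in("knife","knife_tip"): print([(at_z("wrist",*p,.007),q) for p,q in spot(n,"wrist")[:1]])
print(r.get_state()["t"],S,U)
E
```

```text
0.84 2454
((496.38031005859375, 237.28863525390625), (18.641897201538086, 198.6881561279297), 9.110239028930664)
dir [ 0.1559 -0.9878] ends [0.4807 0.3354] [0.5117 0.1391] len 0.19866943451052888
origin [0.4884 0.2868] yaw -81.02981145949147
[(array([0.4884, 0.2865, 0.007 ]), 0.67)]
[(array([0.5115, 0.135 , 0.007 ]), 0.91)]
8.5333 [ 0.4842 -0.0784] [ 0.2356 -0.9718]
```

Run:
```python
from h import *
g=[.4921,.2625]; O=[180,0,98.97]
r.move_ptp([*g,.24],O); print(r.move_l([*g,.184],feed=.06,stop_force=8)); print(r.get_state()["ee_pos"])
r.grip(0.0,60); s=r.get_state(); print(s["gripper_width"],s["grasp_force"])
r.move_l([*g,.32],feed=.12)
yaw=np.degrees(np.arctan2(U[1],U[0]))+180
tip=S+U*(-.135); t=tip-U*.1245          # tip 26 mm short of the lip
r.move_ptp([*t,.32],[180,0,yaw]); r.move_l([*t,.2335],feed=.12); r.dwell(.2)
im,d=r.grab_frame("side"); a=im[150:250,180:320]
print("side tip",spot("knife_tip","side")[:2],proj("side",[*tip,.058]),"lip",spot("lid_lip","side")[:1],proj("side",[*L,.066]))
im2,d=r.grab_frame("top"); b=im2[150:250,180:320]
print("top tip",[at_z("top",*p,.058) for p,q in spot("knife_tip","top")[:2]],tip,"lip",[at_z("top",*p,.066) for p,q in spot("lid_lip","top")[:1]])
cv2.imwrite("pics/c2.png",cv2.resize(np.vstack([a,b])[:,:,::-1],None,fx=3,fy=3,interpolation=cv2.INTER_CUBIC))
print(r.get_state()["t"],r.get_state()["gripper_width"])
```

```text
False
[0.4923 0.2626 0.1845]
0.01639871853587479 60.00007152557373
side tip [(array([218.624 , 205.2864]), 0.7), (array([129.3824, 204.9024]), 0.35)] [215.4736 203.9176] lip [(array([220.8256, 202.9056]), 0.97)] [223.0977 202.2651]
top tip [array([0.4566, 0.0496, 0.058 ])] [0.4524 0.0528] lip [array([0.4704, 0.0516, 0.066 ])]
14.1333 0.016468783673360084
```

View pics/c2.png

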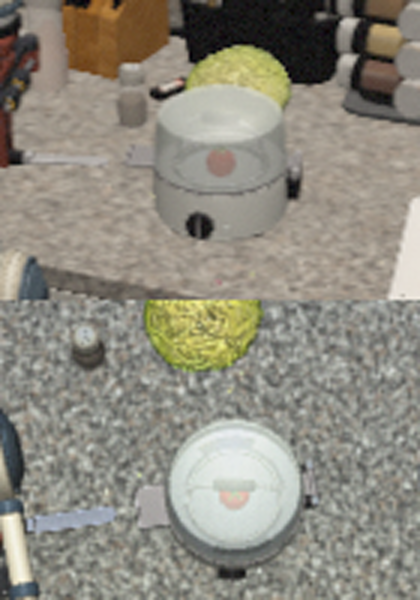

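Run:
```python
from h import *
n=np.array([-U[1],U[0]])
tip=S-.135*U
print("tip",proj("top",[*tip,.058]),"lip",proj("top",[*L,.068]))
for px,z in(((219,222),.058),((225.7,219.3),.070)):
    p=at_z("top",*px,z)[:2]-S; print(p@U,p@n)
f,cx,cy,R,t=cam("top")
im=r.grab_frame("top")[0]; c=im[195:245,205:245,::-1]
c=cv2.resize(c,None,fx=12,fy=12,interpolation=cv2.INTER_CUBIC)
def dot(X,col):
    p=proj("top",X); cv2.circle(c,tuple(int(round((q-o+.5)*12)) for q,o in zip(p,(205,195))),4,col,-1)
dot([*tip,.058],(0,0,255)); 
for a in(-.023,.023):
    dot([*(L+n*a),.070],(0,255,0)); dot([*(L+U*.03+n*a),.070],(0,255,0))
cv2.imwrite("pics/c3.png",c)
```

```text
tip [218.3945 220.7847] lip [226.3934 219.0835]
-0.13354701553523204 -0.004288246194618758
-0.11021858596729216 -0.0007478052854309701
```

View pics/c3.png

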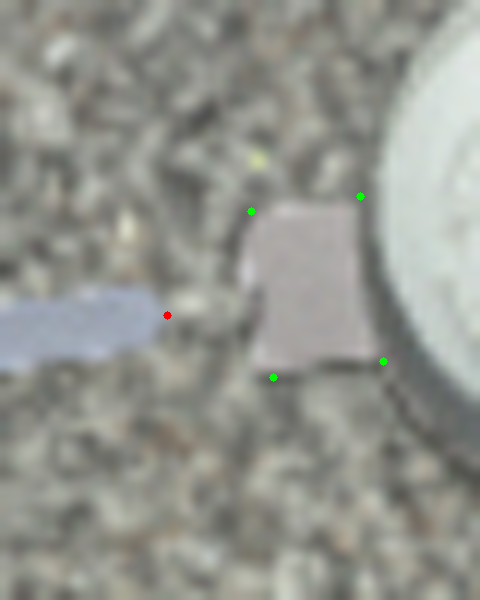

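The model's lip corners land on the picture's lip (full-scale 256–383 × 196–378 in the crop). The tip (155,320) is about 4 mm low laterally, so I'll shift it, insert and lever.

```bash
cat >> h.py <<'E'
N=np.array([-U[1],U[0]])
def tcp(s,z,lat=.004):   # TCP for blade tip (mid thickness) at steamer s, height z
    return [*(S+U*(s-.1245)+N*lat), z+.1757]
E
python3 - <<'E'
from h import *
r.move_l(tcp(-.135,.0575),feed=.05)
f0=r.get_state()["wrist_force"]
print("hit",r.move_l(tcp(-.090,.0575),feed=.05,stop_force=6))
rho=.176
for th in np.arange(.05,1.46,.1):
    r.move_l(tcp(.086-rho*np.cos(th)+.0015*np.sin(th),.066+rho*np.sin(th)-.0015*np.cos(th)),feed=.09)
    s=r.get_state(); print(round(th,2),s["t"],s["wrist_force"]-f0,s["gripper_width"])
    if abs(th-.45)<.01:
        im=r.grab_frame("side")[0]; a=im[130:250,160:320]
r.dwell(.4)
b=r.grab_frame("side")[0][130:250,160:320]
cv2.imwrite("pics/c4.png",cv2.resize(np.hstack([a,b])[:,:,::-1],None,fx=2.5,fy=2.5,interpolation=cv2.INTER_CUBIC))
E
```

```text
hit False
0.05 15.8083 [ 0.4304  0.1938 -1.115 ] 0.01681003077713628
0.15 16.15 [-0.3111 -0.507  -1.8497] 0.016632482522925627
0.25 16.5 [-1.0074 -0.3872 -1.0481] 0.01642299808929952
0.35 16.85 [-0.0615  0.1293 -0.871 ] 0.016476673471846996
0.45 17.2 [ 0.1523  0.5077 -1.6762] 0.016782091953241526
0.55 17.6 [-0.3209 -1.5252 -0.6766] 0.016430032907210984
0.65 17.95 [ 0.0051 -0.513  -0.7499] 0.016011802245586314
0.75 18.3 [-0.29   -0.2143 -0.8959] 0.01637070554771001
0.85 18.65 [-1.2211 -0.8414 -0.9997] 0.016564259414590433
0.95 19.0 [-0.4834 -0.1594 -0.1228] 0.01659855450137833
1.05 19.35 [-0.6723 -0.1499 -1.7721] 0.016646787585356922
1.15 19.7 [-0.7948 -0.922  -0.8376] 0.016383176038066202
1.25 20.05 [-0.8312  0.1891 -0.9351] 0.016627906755739656
1.35 20.4 [-0.1148 -0.1869 -0.1769] 0.01665748929129171
1.45 20.75 [-1.0593 -0.3397  0.6593] 0.01647443470042718
```

View pics/c4.png

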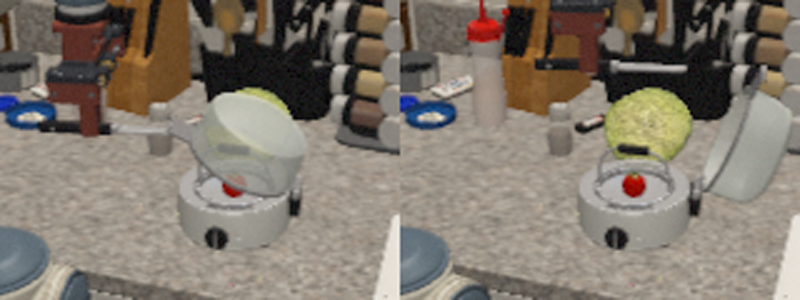

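The lid stands fully open and the tomato sits in the dish, with the sleeve at crop (632,149). Next I'll put the knife back and look at the dish.

Run:
```python
from h import *
g=[.4921,.2625]; O=[180,0,98.97]
r.move_l(tcp(-.10,.22),feed=.25)
r.move_ptp([*g,.26],O); print(r.move_l([*g,.1838],feed=.07,stop_force=4),r.get_state()["ee_pos"])
r.grip(.05,20); r.dwell(.2); r.move_l([*g,.27],feed=.2)
p=S+U*(-.09)-0*N          # camera sits 75 mm on tool +x
yaw=np.degrees(np.arctan2(U[1],U[0]))+180
p=S+U*.03
r.move_ptp([*p,.45],[180,0,yaw]); r.dwell(.3)
im,d=r.grab_frame("wrist"); cv2.imwrite("pics/w5.png",im[:,:,::-1]); np.save("pics/w5d.npy",d)
for n,z in{"dish_grip":.12,"dish":.04,"tomato":.065,"notch":.064,"steamer":0}.items():
    for px,q in spot(n,"wrist")[:2]:
        u,v=px.astype(int); print(n,px,q,at_z("wrist",*px,z),at_d("wrist",*px,d[v,u]))
print(r.get_state()["t"],S)
r.grab_frame("top"); print([(at_z("top",*px,.008),q) for px,q in spot("knife","top")[:1]])
```

```text
True [0.4918 0.2624 0.1841]
dish_grip [255.6928 157.7856] 0.62 [ 0.488  -0.0776  0.12  ] [ 0.4877 -0.0767  0.1265]
dish [255.5904 148.1856] 0.6 [ 0.4884 -0.0757  0.04  ] [ 0.4851 -0.0666  0.1264]
tomato [253.2864 148.6848] 0.58 [ 0.4847 -0.0745  0.065 ] [ 0.4828 -0.0678  0.127 ]
notch [297.6256 149.2992] 0.82 [ 0.5418 -0.0617  0.064 ] [ 0.5461 -0.0634  0.0409]
27.4333 [ 0.4842 -0.0784]
[(array([0.4841, 0.2731, 0.008 ]), 0.65)]
```

View pics/w5.png

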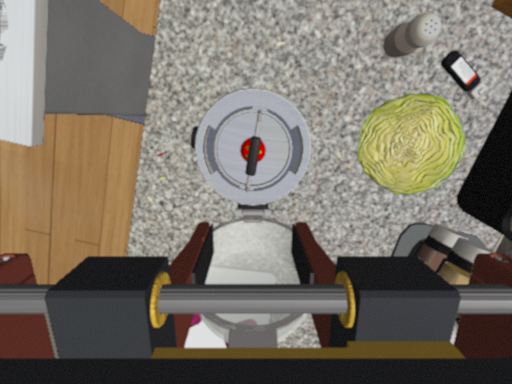

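Run:
```python
from h import *
im=cv2.imread("pics/w5.png"); d=np.load("pics/w5d.npy")
v,u=np.mgrid[120:195,225:285]; u=u.ravel();v=v.ravel()
g=im[v,u].max(1)<70
P=np.array([at_d("wrist",a,b,d[b,a]) for a,b in zip(u[g],v[g])]); k=(P[:,2]>.108)&(P[:,2]<.14); P=P[k]
print(len(P),P[:,2].mean(),P[:,2].max())
Q=np.array([at_z("wrist",a,b,.126)[:2] for a,b in zip(u[g][k],v[g][k])])
rect=cv2.minAreaRect((Q*1000).astype(np.float32)); print(rect)
c=Q.mean(0); w,V=np.linalg.eigh(np.cov((Q-c).T)); e=V[:,1]*np.sign(-V[1,1]); s=(Q-c)@e
print("centre",c,"mid",c+e*(s.max()+s.min())/2,"len",np.ptp(s),"ang",np.degrees(np.arctan2(e[1],e[0])),"steamer",np.degrees(np.arctan2(U[1],U[0])),S)
# steamer centre from the drum rim
hz=np.array([[at_d("wrist",a,b,d[b,a]) for a in range(180,330,2)] for b in range(80,210,2)]).reshape(-1,3)
R=hz[(hz[:,2]>.060)&(hz[:,2]<.070)&(np.hypot(*(hz[:,:2]-S).T)<.083)]
print("rim c",cv2.minEnclosingCircle((R[:,:2]*1000).astype(np.float32)))
```

```text
305 0.12571363603697394 0.12819708765715343
((483.907470703125, -76.02088928222656), (10.242780685424805, 41.49056625366211), 5.233427047729492)
centre [ 0.4837 -0.0762] mid [ 0.4837 -0.076 ] len 0.041488285606071734 ang -84.6920245897403 steamer -76.37213519006961 [ 0.4842 -0.0784]Traceback (most recent call last):
  File "<stdin>", line 12, in <module>
  File "h.py", line 11, in at_d
    o,d=ray(name,u,v); return o+d*depth
        ~~~^^^^^^^^^^
  File "h.py", line 7, in ray
    f,cx,cy,R,t=cam(name); d=R.T@np.array([(u-cx)/f,(v-cy)/f,1]); return -R.T@t,d
                ~~~^^^^^^
  File "h.py", line 4, in cam
    c=r.camera_params(name); f=192/np.tan(np.radians(c["vfov"])/2)
ValueError: time passes only in moves, steps and waits
```

Run:
```python
from h import *
p=np.array([.484,-.0768]); y0=95.3; y1=13.63
r.grip(.05,25)
r.move_ptp([*p,.36],[180,0,y0]); print(r.move_l([*p,.286],feed=.1,stop_force=8))
r.dwell(.1); f0=r.get_state()["wrist_force"]
r.grip(0,35); r.dwell(.1); s=r.get_state(); print(s["gripper_width"],s["grasp_force"],s["wrist_force"]-f0)
for y in np.linspace(y0,y1,10)[1:]:
    r.move_ptp([*p,.286],[180,0,y]); s=r.get_state(); print(round(y,1),s["t"],s["wrist_force"]-f0,s["ft_torque"])
    if np.abs(s["wrist_force"]-f0).max()>20: break
r.dwell(.2)
for n in("side","top"):
    im=r.grab_frame(n)[0]; cv2.imwrite(f"pics/{n}6.png",im[:,:,::-1])
a=cv2.imread("pics/side6.png")[110:260,170:350]; b=cv2.imread("pics/top6.png")[130:280,170:350]
cv2.imwrite("pics/c6.png",cv2.resize(np.hstack([a,b]),None,fx=2.2,fy=2.2,interpolation=cv2.INTER_CUBIC))
s=r.get_state(); print(s["t"],s["gripper_width"],s["wrist_force"]-f0)
```

```text
False
0.011631315268402168 34.96376395225525 [-1.0288  0.5551 -0.6661]
86.2 30.2583 [-0.4     1.5957  0.0026] [ 0.0132  0.0302 -0.0197]
77.2 30.5333 [ 0.0419  0.0891 -0.7808] [ 0.0153  0.0204 -0.046 ]
68.1 30.8083 [-0.9781  0.8811 -0.2098] [0.0655 0.0384 0.0245]
59.0 31.0833 [-0.8319 -0.1269 -1.3227] [ 0.0965  0.0267 -0.0407]
49.9 31.3583 [ 0.1322  0.2738 -0.2794] [ 0.063   0.0006 -0.0447]
40.9 31.6333 [ 0.7723  0.7428 -1.3017] [ 0.0495 -0.0124  0.0467]
31.8 31.9083 [-0.2715  1.1716 -2.034 ] [ 0.0479 -0.0832 -0.035 ]
22.7 32.1833 [-1.0454  0.5596 -1.9086] [ 0.0616 -0.0455 -0.0385]
13.6 32.4583 [-0.7604  0.3719 -1.7912] [ 0.0243 -0.0268 -0.0731]
32.7583 0.011705112403000349 [-0.5949 -0.7137 -2.2051]
```

View pics/c6.png

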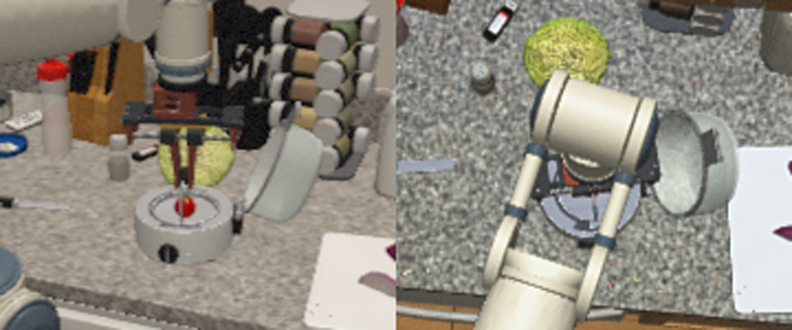

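The dish is turned, the tomato is in the middle (crop 185,207) and forces are small. Next I'll lift slowly.

Run:
```python
from h import *
p=[.484,-.0768]
print(r.move_l([*p,.300],feed=.03,stop_force=6), r.get_state()["wrist_force"])
print(r.move_l([*p,.390],feed=.05,stop_force=6)); r.dwell(.4)
s=r.get_state(); print(s["t"],s["ee_pos"],s["gripper_width"],s["grasp_force"],s["wrist_force"])
for n in("side","top"):
    im=r.grab_frame(n)[0]; cv2.imwrite(f"pics/{n}7.png",im[:,:,::-1])
a=cv2.imread("pics/side7.png")[90:240,170:350]; b=cv2.imread("pics/side7.png")[120:240,100:244]
cv2.imwrite("pics/c7.png",np.hstack([cv2.resize(a,(480,400)),cv2.resize(b,(320,400))]))
```

```text
False [-0.6605  0.1129 -1.6589]
False
35.725 [ 0.484  -0.0768  0.39  ] 0.011715497653920886 34.96327579021454 [-0.5087  0.086  -1.363 ]
```

View pics/c7.png

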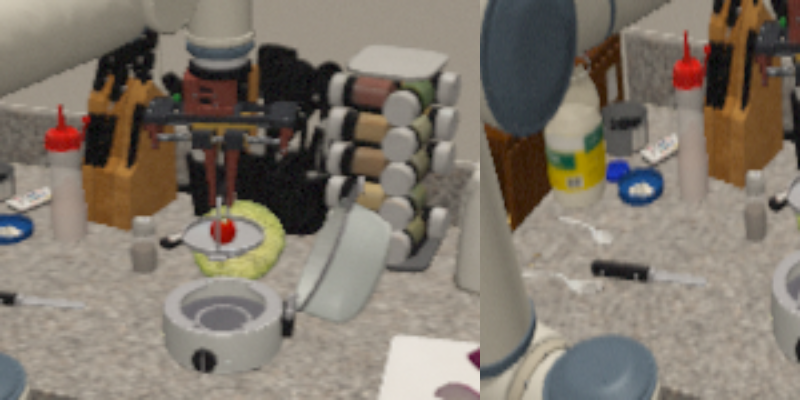

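The dish hangs level at (222,235), clear above the steamer, with the tomato in its middle. The lid is open and the knife lies flat, so I'm handing in.

```bash
python3 -c "
from h import *
print(r.sign_off())"
```

```text
the job is handed in; nothing more can be done
None
```

I levered the lid fully open with the knife, laid the knife back on the worktop, and handed the job in holding the turned dish level about 10 cm above its seat with the tomato in the middle; no verdict came back.

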